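# Reset a tripped breaker under the push-latch cover of a dosing machine

## Task

A breaker of the dosing machine has tripped: its red button stands out, under the grey push-latch cover on the machine's deck. Press the cover in and let go so that it pops open, press the tripped button fully home, then swing the cover over and press it until it latches shut. Use the fingertips only: pinch or lift nothing, do not press the two good breakers, and leave everything else on the bench where it stands.

Things in the scene. Friction and masses are not known exactly. Their poses are not given: they have to be found in the camera images.
- machine: white bench-top dosing machine, fixed to the bench at a place and yaw that vary. Base 320 (x) x 440 (y) x 100 mm high; the deck is its flat top, 100 mm above the origin, which is the centre of its underside. x points to its back, away from the robot, y to its left. The cover is at its left (+y); a rear housing (to 185 mm above the bench), a column and a black dosing head (to 390 mm above the bench) over a vial nest stand at its right, all at y below 0
- cover (a joint): angle of the cover, rad: 0 latched, its top 1.5 mm above the deck; -0.063 pressed in to the stop (5 mm at the free edge); 2.1 (120 degrees) fully open, leaning outwards. A push-push latch: press the latched cover in at least 4 mm at the press mark (simply to the stop, 3 to 5 N) and move off, and a damped spring swings it fully open in about 2 s; pushed shut against that spring (about 2 to 5 N at the free edge), down to the stop again, and let go, it stays latched
- cover_hinge (a point): middle of the cover's hinge line, fixed on the machine; its axes are the machine's axes; the hinge runs along x, 1 mm below the deck. The closed cover reaches from here 92 mm to -y and 75 mm either way along x. It opens upwards: when open at angle a, the point at r from the hinge is at r*cos(a) towards -y and r*sin(a) above the hinge
- cover_press (a point): press mark (blue ring, 24 mm across) on the cover's outer face, 75 mm from the hinge, in the middle of the cover's length; moves with the cover
- cover_mid (a point): centre of the cover's plate, which is grey, 150 (x) x 90 (y) x 5 mm; moves with the cover. Its z axis is the outward normal of the cover, y points to the hinge. The black latch tongue hangs 36 mm from its underside at the free edge
- button (a joint): travel of the tripped breaker's red button, m: about 0 (0 to 0.001) popped out, 0.007 pressed fully home, where it stays. It needs about 3 N all the way
- button_top (a point): top of the tripped breaker's button (red cap 14 mm across, on a white band 18 mm across that shows only on the tripped one), at first 17 mm below the deck, 24 mm below it when home. The three breakers stand in a row, 40 mm apart, along the machine's x in a well 154 (x) x 76 (y) mm and 34 mm deep under the cover, 46 mm from the hinge line; which of the three has tripped varies
- good1_top (a point): top of the red button of a good breaker (button in, 24 mm below the deck, no white band): not to be pressed
- good2_top (a point): top of the red button of the other good breaker: not to be pressed
- good1_breaker: the good breaker itself (origin on the well's floor), 23 mm across, 10 mm high
- good2_breaker: the other good breaker itself (origin on the well's floor), 23 mm across, 10 mm high
- vial: loose amber vial with a blue cap, 22 mm across, 42 mm high, standing on the deck behind the cover; origin under its centre
- paste_jar: loose white jar, 38 mm across, 38 mm high, standing at the front of the deck; origin under its centre
- solvent: loose white bottle with a red cap, 64 mm across, 150 mm high, left of the machine; origin under its centre
- cap_bin: loose blue parts bin with white caps, 160 x 105 x 75 mm, left of the machine; origin under its centre
- driver: loose screwdriver lying at the front right of the machine
- tweezers: loose steel tweezers, 120 mm long, lying left of the machine

How it is judged:
On the way, in this order (a step that is already met when the one before it is completed fails the run):
1. the cover, pressed, has popped open (value of joint cover above 1.6 rad), for 0.2 s.
2. with the cover open, the tripped button is pressed fully home (value of joint button above 0.006 m and value of joint cover above 1 rad), for 0.1 s.
At the end, for the whole second after the job is handed in: The cover is latched shut again by itself (angle between -0.03 and 0.02 rad, at rest) and the tripped breaker's button is home (at least 6 of its 7 mm) (value of joint cover between -0.03 and 0.02 rad and velocity of joint cover between -0.05 and 0.05 rad/s and value of joint button above 0.006 m); the robot touches nothing.
It fails at once if a good breaker is pressed (more than 3 N) (contact force between the fingers and good1_breaker above 3 N or contact force between the fingers and good2_breaker above 3 N).
It fails at once if the cover is pinched: its plate lies between the finger pads (z of the grasp point in the frame of cover_mid between -0.005 and 0.005 m and x of the grasp point in the frame of cover_mid between -0.085 and 0.085 m and y of the grasp point in the frame of cover_mid between -0.055 and 0.05 m).
It fails at once if a bystander on the machine or the bench is lifted, carried or pushed (more than 15 mm) (distance of any of vial, paste_jar, solvent, cap_bin, driver, tweezers from where it was at the start of the episode above 0.015 m).
It also fails if it takes over 58 s, if anything falls off the work surface, if the arm or the gripper's body presses on something with over 40 N, if the wrist force passes 120 N, or if a joint passes its speed limit or range.

## Robot

A 6-joint arm with a two-finger parallel gripper is mounted at the origin on the work surface. World frame = base frame: x ahead of the robot, y to its left, z up, the work surface at z = 0. Lengths are in m, angles in rad, forces in N, time in s.
With the tool pointing down it reaches from about 0.275 to 0.85 m from the base axis. Payload 19 kg.
Tool frame: the origin (TCP) lies between the finger pads; the fingertips stand 8 mm ahead of it and the grasp point (between the pads) lies 11 mm behind it; z points along the fingers, y is the direction in which the jaws open and shut (so a half turn about z gives the same grasp; the last joint's range is limited). The gripper opens to 85 mm and grips with 20 to 120 N. Pads are 22 mm wide; open, the fingers measure 114 mm over their backs; the gripper's body (76 mm by 85 mm) begins 54 mm behind the grasp point. The pads swing forward as they close: fully open they stand 13 mm farther back than shut.
Start: joints at [1.09, 0.15, 1.437, -0, 1.554, -0.134], TCP at [0.195, 0.541, 0.239] pointing down, gripper open.
Joint ranges: [-2.8, 2.8], [-0.68, 2.1], [0.12, 2.68], [-1.39, 4.53], [0.16, 2.79], [-2.81, 2.81]. Speed limits (rad/s): [1.89, 1.89, 2.22, 3.01, 3.01, 3.01].

## Interface

Orientations are given as a unit quaternion [x, y, z, w].
In Python, from station import sense, grab_frame, hand_in, boxes_of, mark_of gives the robot as it stands. The module is installed in compiled form; this text tells all that it offers.
- The arm moves only by the tool jog_arm, never from a script. Its argument "commands" is one flat list of numbers, 7 for each row, row after row: the opening, from 0 (shut) to 1 (fully open), then the shift along the tool's x, y, z in mm, then the turn, a rotation vector about the tool's x, y, z in rad. A call has 1 to 10 rows; each row is the pose to reach, as a shift and turn from the pose commanded when the call began, along the tool's axes at that moment; what a row does not reach only later rows make up. A row lasts 1/12 s, in which the tool goes at most 41.7 mm and 7.16 degrees, less where a joint would pass 70% of its speed; a pose out of reach is approached as far as the arm can. A call with a gripper value outside its range is refused whole. The fingers move at their own pace and stop on an object; "squeeze" is the grip in N (left out, the last holds). Time passes only in rows, so rows that repeat a pose let the fingers close. It gives the time, the measured TCP pose, the force and the opening at its end, in the units of the state.
- sense(): the state, without advancing time (a new reading comes with each control period).
- grab_frame(name): name is "side" or "top" or "wrist"; returns a dict with "pixels" (420x560x3 uint8, red, green, blue), "intrinsics" (3x3 intrinsics, pixels), "pose" (4x4, takes a point from camera to world coordinates); the wrist camera has in their place "hand_eye" (4x4, takes a point from camera to tool coordinates, whose origin is the TCP and whose axes are the flange's). Camera axes: x right, y up, looking along -z (the intrinsics and any distortion apply to the point x, -y, -z); pixel columns grow to the right and rows downward; lengths in m; the calibration is good to about 2 mm. A picture is of the moment at which its call begins: read the wrist's pose just before it. There is no depth.
- hand_in(): hands the job in, once; it reports no verdict.
Trained networks look in a picture, given as the dict that the camera call returned (one of the last four; its "shot" number tells which), for a name from the list of things; names that differ only in an ending like _2 or _b are one class to them, and where a whole thing is asked for, a point or a joint stands for the part that bears it (a point fixed in the world has none). Each returns a list of dicts, best first, with "confidence" (0 to 1); they miss things now and then, are a little off and sometimes report something else, mostly with a low value. They report only what shows in the picture. A call takes as long as a camera call.
- boxes_of(picture, target): "extent" ([centre column, centre row, width, height] in pixels, round what is visible of it).
- mark_of(picture, target): "uv" ([column, row] in pixels: a listed point, or the origin of a listed thing).
The state is a dict: "time": time; "qpos": joint angles; "dq": joint speeds; "tau": joint torques, N m; "ee_pos": TCP position; "orientation": TCP orientation; "ft_force": force on the tool from outside, world axes, zero at the start; "moment": the same for the moment, N m; "gripper_width": finger opening in m.
Only numpy, scipy, OpenCV 4.12 (cv2) and the standard library are available. Lean on these libraries where they do the work, as an engineer would, in place of code of your own. Each camera call takes 0.05 s, during which the arm holds its last target.

## Working session

There is one attempt and no reset: what is moved stays moved. The work goes in short steps, Python scripts to look and compute and a tool call to move; the robot and the scene stay as the last step left them, time stands still between calls to the robot, and variables do not carry over. Pictures are saved under pics/ and viewed, and the job is handed in when it is done.

Besides the shell and the picture viewer there is one more tool, called after "Call:" as name(argument=value, ...) on one line, values as JSON. jog_arm: Moves the arm, as the interface text tells. Its arguments: {"type":"object","properties":{"commands":{"type":"array"},"squeeze":{"type":"number"}},"required":["commands"]}

```bash
mkdir -p pics
cat > h.py <<'E'
import numpy as np, cv2
from scipy.spatial.transform import Rotation as R
from station import sense, grab_frame, hand_in, boxes_of, mark_of
def save(p,n): cv2.imwrite('pics/'+n+'.png',cv2.cvtColor(p['pixels'],cv2.COLOR_RGB2BGR))
def campose(p,s=None):
    if 'pose' in p: return np.array(p['pose'])
    T=np.eye(4);T[:3,:3]=R.from_quat(s['orientation']).as_matrix();T[:3,3]=s['ee_pos']
    return T@np.array(p['hand_eye'])
def ray(p,uv,T):
    K=np.array(p['intrinsics']); 
    d=np.linalg.inv(K)@[uv[0],uv[1],1]; d=np.array([d[0],-d[1],-d[2]])
    return T[:3,3],T[:3,:3]@d
def atz(p,uv,T,z):
    o,d=ray(p,uv,T); return o+d*(z-o[2])/d[2]
def proj(p,X,T):
    c=np.linalg.inv(T)@np.r_[X,1]; K=np.array(p['intrinsics']); q=K@[c[0],-c[1],-c[2]]; return q[:2]/q[2]
def tri(rays):
    A=np.zeros((3,3));b=np.zeros(3)
    for o,d in rays:
        d=d/np.linalg.norm(d);P=np.eye(3)-np.outer(d,d);A+=P;b+=P@o
    x=np.linalg.solve(A,b);return x,[np.linalg.norm((np.eye(3)-np.outer(d/np.linalg.norm(d),d/np.linalg.norm(d)))@(x-o)) for o,d in rays]
E
python3 - <<'E'
from h import *
s=sense();print(s)
for n in ['side','top','wrist']:
    p=grab_frame(n);save(p,n+'0');print(n,[k for k in p if k!='pixels'],np.round(campose(p,s),3).tolist(),np.array(p['intrinsics']).tolist())
    for t in ['cover_press','cover_mid','cover_hinge','machine','vial','paste_jar','solvent','cap_bin']:
        m=mark_of(p,t); 
        print(t,[(np.round(a['uv']),round(a['confidence'],2)) for a in m[:2]])
        if m and t in('cover_press','cover_mid','cover_hinge'): print('   ',atz(p,m[0]['uv'],campose(p,s),.1015 if t!='cover_hinge' else .099))
print({k:p[k] for k in p if 'dist' in k})
E
```

```text
{'time': 0.0, 'qpos': array([ 1.09002581e+00,  1.50978436e-01,  1.43802412e+00,  6.32276016e-05,
        1.55379010e+00, -1.34031041e-01]), 'dq': array([ 3.36041173e-04,  8.86484041e-05,  1.41329501e-03, -5.33743660e-04,
        2.57600044e-04, -8.41656022e-04]), 'tau': array([-3.72454888e-03, -7.13045669e+01, -5.70843101e+01, -5.22613136e-04,
        9.43654479e-03,  9.71450777e-05]), 'ee_pos': array([0.19531307, 0.54056717, 0.2386832 ]), 'orientation': array([ 1.72503063e-01,  9.85008798e-01, -5.62309547e-04, -2.11676512e-04]), 'ft_force': array([-0.60341276,  0.1473341 , -0.94548988]), 'moment': array([0.00360595, 0.07175636, 0.01095235]), 'gripper_width': 0.08498738851164507}
side ['intrinsics', 'pose', 'shot'] [[0.756, 0.363, -0.544, -0.125], [-0.654, 0.401, -0.641, -0.669], [-0.014, 0.841, 0.541, 0.697], [0.0, 0.0, 0.0, 1.0]] [[470.75125662013517, 0.0, 278.84750011962404], [0.0, 470.75125662013517, 208.35746495086516], [0.0, 0.0, 1.0]]
cover_press [(array([323., 199.]), 0.72)]
    [ 0.57884163 -0.00234038  0.1015    ]
cover_mid [(array([315., 196.]), 0.82), (array([319., 200.])
[... 847 characters left out ...]
([280., 197.]), 0.6), (array([157., 265.]), 0.53)]
    [0.56004682 0.08283857 0.099     ]
machine [(array([155., 266.]), 0.72), (array([340., 180.]), 0.59)]
vial [(array([315., 140.]), 0.54)]
paste_jar [(array([350., 222.]), 0.66)]
solvent [(array([152., 262.]), 0.68)]
cap_bin [(array([162., 193.]), 0.95)]
wrist ['intrinsics', 'hand_eye', 'shot'] [[0.34, -0.893, -0.294, 0.12], [0.94, 0.323, 0.108, 0.569], [-0.002, -0.313, 0.95, 0.372], [0.0, 0.0, 0.0, 1.0]] [[367.82831833522437, 0.0, 279.74795517854847], [0.0, 367.82831833522437, 205.32812297185336], [0.0, 0.0, 1.0]]
cover_press []
cover_mid []
cover_hinge []
machine []
vial []
paste_jar []
solvent [(array([282., 328.]), 0.57)]
cap_bin []
{}
```

View pics/side0.png

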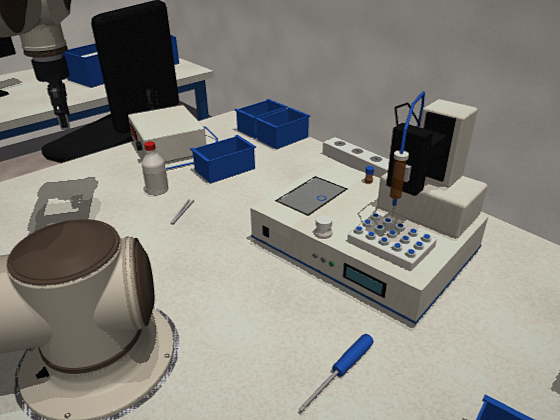

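View pics/top0.png

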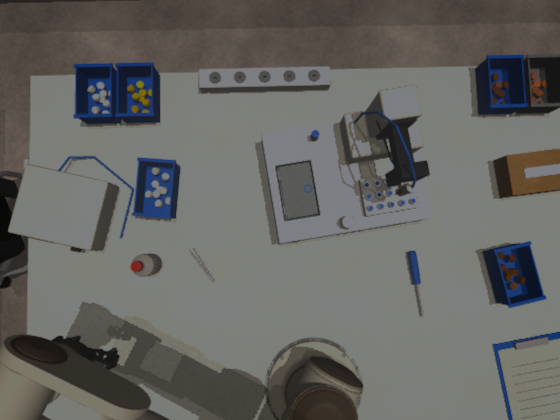

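View pics/wrist0.png

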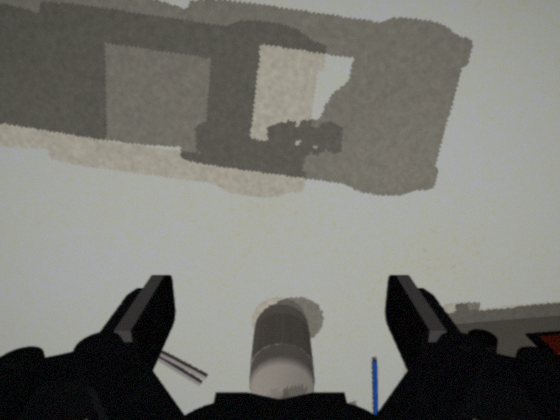

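The side and top views show the machine with its left edge toward the robot's left. The grey cover has its press mark at about (321,198) in side and (308,188) in top. The paste jar is in front, the vial behind, and the dosing head to the right. I'll crop both views to measure more closely.

Run:
```python
from h import *
a=cv2.imread('pics/side0.png')[165:255,240:400]; b=cv2.imread('pics/top0.png')[115:250,245:365]
cv2.imwrite('pics/s1.png',cv2.resize(a,None,fx=5,fy=5,interpolation=cv2.INTER_CUBIC)); 
b=cv2.resize(b,None,fx=4.4,fy=4.4,interpolation=cv2.INTER_CUBIC);cv2.imwrite('pics/t1.png',cv2.convertScaleAbs(b,alpha=1.6));print(b.shape)
```

```text
(594, 528, 3)
```

View pics/s1.png

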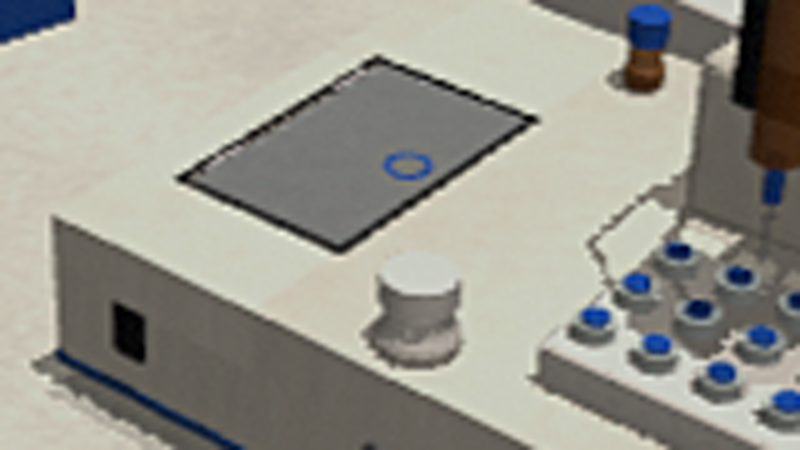

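View pics/t1.png

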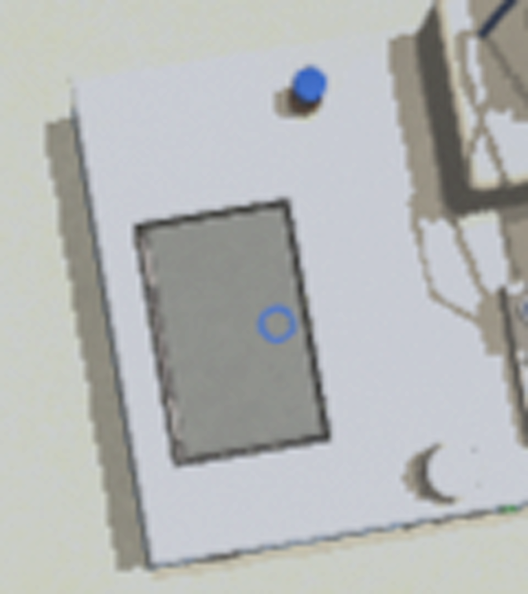

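Run:
```python
from h import *
s=sense()
ps=grab_frame('side');pt=grab_frame('top');Ts=campose(ps);Tt=campose(pt)
S=lambda x,y:((x+.5)/5-.5+240,(y+.5)/5-.5+165)
U=lambda x,y:((x+.5)/4.4-.5+245,(y+.5)/4.4-.5+115)
side=dict(mark=(408,165),bl=(378,57),br=(540,120),fr=(343,250),fl=(178,179),dfl=(52,217))
top=dict(mark=(277,324),br=(289,200),bl=(137,226),fl=(176,463),fr=(328,438),dfl=(150,567),dbl=(75,82))
for k in side:
    a=ray(ps,S(*side[k]),Ts);b=ray(pt,U(*top[k]),Tt)
    x,r=tri([a,b]);print(k,x.round(4),np.round(r,4),'z0.1:',atz(ps,S(*side[k]),Ts,.1).round(4),atz(pt,U(*top[k]),Tt,.1).round(4))
print(atz(pt,U(*top['dbl']),Tt,.1))
P={k:(atz(ps,S(*side[k]),Ts,.1)+atz(pt,U(*top[k]),Tt,.1))/2 for k in side}
v=[P['bl']-P['fl'],P['br']-P['fr']]; w=[P['bl']-P['br'],P['fl']-P['fr']]
print([np.arctan2(q[1],q[0]) for q in v],[np.arctan2(-q[0],q[1]) for q in w],[np.linalg.norm(q) for q in v+w])
print((P['bl']+P['fl']+P['br']+P['fr'])/4)
for t,z in [('vial',.142),('paste_jar',.138),('solvent',.15)]:
    print(t,[(boxes_of(p,t) or [0])[0] for p in (ps,pt)])
```

```text
mark [0.5823 0.0048 0.1018] [0.0008 0.0008] z0.1: [0.5837 0.0072 0.1   ] [0.5832 0.0041 0.1   ]
bl [0.6489 0.0932 0.1007] [0.0006 0.0006] z0.1: [0.6491 0.0943 0.1   ] [0.6495 0.0928 0.1   ]
br [ 0.664  -0.0063  0.0996] [0.0003 0.0003] z0.1: [ 0.6631 -0.0066  0.1   ] [ 0.6641 -0.0064  0.1   ]
fr [ 0.5083 -0.0262  0.1004] [0.0002 0.0002] z0.1: [ 0.5085 -0.0257  0.1   ] [ 0.5085 -0.0263  0.1   ]
fl [0.4942 0.0726 0.0993] [0.0011 0.0011] z0.1: [0.4925 0.0723 0.1   ] [0.495  0.0719 0.1   ]
dfl [0.4291 0.0903 0.0969] [0.0003 0.0003] z0.1: [0.4265 0.0863 0.1   ] [0.4289 0.0905 0.1   ]
[0.74530528 0.13053017 0.1       ]
[np.float64(0.1368719597588071), np.float64(0.12500147232582656)] [np.float64(0.142054358092653), np.float64(0.14901143676287174)] [np.float64(0.15698508522170268), np.float64(0.15631553847336807), np.float64(0.10105383205529427), np.float64(0.09920428661019912)]
[0.57880019 0.03328033 0.1       ]
vial [{'extent': [369.4, 209.8, 238.6, 233.1], 'confidence': 0.66}, {'extent': [315.2, 138.1, 11.3, 11.4], 'confidence': 0.55}]
paste_jar [{'extent': [323.9, 227.6, 15.9, 19.9], 'confidence': 0.75}, {'extent': [347.6, 223.1, 11.8, 14.1], 'confidence': 0.47}]
solvent [{'extent': [155.9, 168.1, 33.5, 53.6], 'confidence': 0.92}, {'extent': [149.3, 266.1, 29.2, 20.0], 'confidence': 0.8}]
```

The two views agree: residuals are at most 1 mm, the cover outline fits the given sizes and the heights come out right. The yaw is about 0.135 rad and the mark is at about (0.583, 0.005). Next I work out the move above the mark.

```bash
cat >> h.py <<'E'
YAW=0.137
xm=np.array([np.cos(YAW),np.sin(YAW),0]); ym=np.array([-np.sin(YAW),np.cos(YAW),0]); zm=np.array([0,0,1.])
MARK=np.array([.5831,.0053,.1015]); HINGE=np.array([.5728,.0793,.099])
def M(x,y,z): return HINGE+xm*x+ym*y+zm*z   # hinge frame
def Rt(tilt=0,pitch=0):
    # tool y along ym, x along -xm, z down; tilt>0: tool's body leans to -ym (z tilts to +ym)
    r=np.stack([-xm,ym,-zm],1)
    return R.from_rotvec(xm*tilt).as_matrix()@r
def delta(pos,Rg,s=None):
    s=s or sense(); R0=R.from_quat(s['orientation']).as_matrix()
    return (R0.T@(np.array(pos)-s['ee_pos'])*1000).round(1), R.from_matrix(R0.T@Rg).as_rotvec().round(4)
E
python3 - <<'E'
from h import *
print(delta(np.r_[MARK[:2],.215],Rt()))
E
```

```text
(array([-546.6, -371.8,   24.3]), array([-1.000e-04, -1.000e-04, -4.838e-01]))
```

Call:
jog_arm(commands=[0, -546.6, -371.8, 24, 0, 0, -0.484, 0, -546.6, -371.8, 24, 0, 0, -0.484, 0, -546.6, -371.8, 24, 0, 0, -0.484, 0, -546.6, -371.8, 24, 0, 0, -0.484, 0, -546.6, -371.8, 24, 0, 0, -0.484, 0, -546.6, -371.8, 24, 0, 0, -0.484, 0, -546.6, -371.8, 24, 0, 0, -0.484, 0, -546.6, -371.8, 24, 0, 0, -0.484, 0, -546.6, -371.8, 24, 0, 0, -0.484, 0, -546.6, -371.8, 24, 0, 0, -0.484])

```text
time: 2.58
ee_pos: [0.4294, 0.2174, 0.2252]
orientation: [-0.069, 0.998, 0.0, 0.0]
ft_force: [0.7, 1.1, 0.7]
gripper_width: -0.0002
```

Run:
```python
from h import *
s=sense();print(s['time'],s['ee_pos'],s['ft_force'],s['gripper_width']);print(delta(np.r_[MARK[:2],.215],Rt()))
```

```text
2.5833 [0.42937146 0.21736633 0.2251647 ] [0.71663522 1.05152695 0.65291562] -0.00018057993400186562
(array([-123.3, -231.1,   10.2]), array([0.0001, 0.0006, 0.0002]))
```

Call:
jog_arm(commands=[0, -123.3, -231, 10, 0, 0, 0, 0, -123.3, -231, 10, 0, 0, 0, 0, -123.3, -231, 10, 0, 0, 0, 0, -123.3, -231, 10, 0, 0, 0, 0, -123.3, -231, 10, 0, 0, 0, 0, -123.3, -231, 10, 0, 0, 0, 0, -123.3, -231, 10, 0, 0, 0, 0, -123.3, -231, 10, 0, 0, 0, 0, -123.3, -231, 40, 0, 0, 0, 0, -123.3, -231, 60, 0, 0, 0])

```text
time: 3.42
ee_pos: [0.5821, 0.0076, 0.164]
orientation: [-0.068, 0.998, 0.0, 0.0]
ft_force: [-0.0, -0.3, -1.6]
gripper_width: -0.0
```

Run:
```python
from h import *
s=sense();p=grab_frame('wrist');save(p,'w1');T=campose(p,s)
print(s['time'],s['ee_pos'],s['ft_force']);print(delta(np.r_[MARK[:2],.13],Rt()),proj(p,MARK,T))
for t in ['cover_press','cover_mid']:
    m=mark_of(p,t); print(t,[(a['uv'],a['confidence'],atz(p,a['uv'],T,.1015).round(4)) for a in m[:2]])
```

```text
3.4167 [0.58213598 0.00764752 0.16396906] [-0.04432011 -0.32233253 -1.56787289]
(array([-2.4, -3.1, 29.8]), array([ 0.0015, -0.0051,  0.0003])) [274.28613695 232.15039047]
cover_press [([279.1, 229.3], 0.6, array([0.581 , 0.0078, 0.1015]))]
cover_mid [([323.3, 231.5], 0.7, array([0.5789, 0.0331, 0.1015]))]
```

View pics/w1.png

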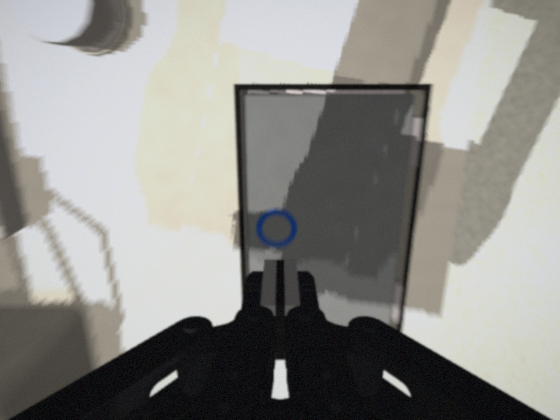

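The wrist view shows the mark's blue ring at (277,228), within 3 mm of the prediction. Now I lower to just above the cover.

Call:
jog_arm(commands=[0, -1, -2, 30, 0, 0, 0, 0, -1, -2, 46, 0, 0, 0, 0, -1, -2, 46, 0, 0, 0, 0, -1, -2, 46, 0, 0, 0])

```text
time: 3.9
ee_pos: [0.5839, 0.0058, 0.1204]
orientation: [-0.069, 0.998, -0.0, 0.0]
ft_force: [1.0, -0.1, 0.2]
gripper_width: 0.0003
```

Call:
jog_arm(commands=[0, 0, 0, 3, 0, 0, 0, 0, 0, 0, 5, 0, 0, 0, 0, 0, 0, 7, 0, 0, 0, 0, 0, 0, 8, 0, 0, 0, 0, 0, 0, 8, 0, 0, 0])

```text
time: 4.32
ee_pos: [0.5836, 0.0055, 0.1111]
orientation: [-0.069, 0.998, -0.0, 0.0]
ft_force: [0.2, -0.1, 0.5]
gripper_width: 0.0002
```

Call:
jog_arm(commands=[0, 0, 0, 2, 0, 0, 0, 0, 0, 0, 4, 0, 0, 0, 0, 0, 0, 5, 0, 0, 0, 0, 0, 0, 5.5, 0, 0, 0, 0, 0, 0, 5.5, 0, 0, 0])

```text
time: 4.73
ee_pos: [0.5837, 0.0054, 0.1054]
orientation: [-0.069, 0.998, -0.0, 0.0]
ft_force: [1.3, -0.4, 1.2]
gripper_width: -0.0
```

Call:
jog_arm(commands=[0, 0, 0, 1, 0, 0, 0, 0, 0, 0, 1, 0, 0, 0, 0, 0, 0, 1, 0, 0, 0])

```text
time: 4.98
ee_pos: [0.5838, 0.0054, 0.105]
orientation: [-0.069, 0.998, -0.0, 0.0]
ft_force: [-1.1, 0.8, 7.2]
gripper_width: 0.0001
```

Call:
jog_arm(commands=[0, 0, 0, 1, 0, 0, 0, 0, 0, 0, 1, 0, 0, 0, 0, 0, 0, 1, 0, 0, 0])

```text
time: 5.23
ee_pos: [0.5839, 0.0054, 0.1048]
orientation: [-0.069, 0.998, -0.0, 0.001]
ft_force: [-4.8, 0.2, 15.8]
gripper_width: 0.0001
```

At the stop: 16 N, with the tip at 0.0968. Now I rise clear, fast, and also move toward machine −y.

Call:
jog_arm(commands=[0, 0, 0, -40, 0, 0, 0, 0, 0, 0, -80, 0, 0, 0, 0, 0, -15, -120, 0, 0, 0, 0, 0, -30, -160, 0, 0, 0, 0, 0, -40, -190, 0, 0, 0, 0, 0, -40, -190, 0, 0, 0, 0, 0, -40, -190, 0, 0, 0, 0, 0, -40, -190, 0, 0, 0, 0, 0, -40, -190, 0, 0, 0, 0, 0, -40, -190, 0, 0, 0])

```text
time: 6.07
ee_pos: [0.5888, -0.0338, 0.2922]
orientation: [-0.069, 0.998, 0.0, -0.001]
ft_force: [-0.8, 0.0, -0.1]
gripper_width: -0.0003
```

Call:
jog_arm(commands=[0, 0, 0, 0, 0, 0, 0, 0, 0, 0, 0, 0, 0, 0, 0, 0, 0, 0, 0, 0, 0, 0, 0, 0, 0, 0, 0, 0, 0, 0, 0, 0, 0, 0, 0, 0, 0, 0, 0, 0, 0, 0, 0, 0, 0, 0, 0, 0, 0, 0, 0, 0, 0, 0, 0, 0, 0, 0, 0, 0, 0, 0, 0, 0, 0, 0, 0, 0, 0, 0])

```text
time: 6.9
ee_pos: [0.5891, -0.0342, 0.2935]
orientation: [-0.069, 0.998, -0.0, -0.0]
ft_force: [0.2, 0.8, 0.2]
gripper_width: 0.0
```

Call:
jog_arm(commands=[0, 0, 0, 0, 0, 0, 0, 0, 0, 0, 0, 0, 0, 0, 0, 0, 0, 0, 0, 0, 0, 0, 0, 0, 0, 0, 0, 0, 0, 0, 0, 0, 0, 0, 0, 0, 0, 0, 0, 0, 0, 0, 0, 0, 0, 0, 0, 0, 0])

```text
time: 7.48
ee_pos: [0.5891, -0.0341, 0.2935]
orientation: [-0.069, 0.998, -0.0, -0.0]
ft_force: [-0.5, -0.5, 0.4]
gripper_width: 0.0003
```

Run:
```python
from h import *
s=sense();p=grab_frame('wrist');save(p,'w2');T=campose(p,s)
print(s['time'],s['ee_pos'],s['ft_force'])
for y in (-40,0,40): print(y,proj(p,M(y/1e3,-.046,.0-.019),T).round(1))
for t in ['button_top','good1_top','cover_mid']:
    m=mark_of(p,t); print(t,[(a['uv'],a['confidence'],atz(p,a['uv'],T,.083).round(4)) for a in m[:3]])
p=grab_frame('side');save(p,'s2')
for t in ['button_top','good1_top','cover_mid']:
    m=mark_of(p,t); print(t,[(a['uv'],a['confidence'],atz(p,a['uv'],campose(p),.083).round(4)) for a in m[:3]])
```

```text
7.4833 [ 0.58908277 -0.03413345  0.29345851] [-0.45390434 -0.52568647  0.39574024]
-40 [352.9 129. ]
0 [350.4 171.1]
40 [348.  210.4]
button_top [([345.3, 207.8], 0.76, array([0.6155, 0.0353, 0.083 ]))]
good1_top [([353.4, 127.3], 0.57, array([0.5376, 0.0278, 0.083 ]))]
cover_mid [([453.2, 184.7], 0.75, array([0.5781, 0.1341, 0.083 ]))]
button_top [([311.6, 205.1], 0.69, array([0.5617, 0.0173, 0.083 ])), ([325.8, 195.8], 0.41, array([0.6186, 0.0248, 0.083 ]))]
good1_top [([369.7, 180.3], 0.63, array([0.761 , 0.0024, 0.083 ])), ([301.1, 210.0], 0.38, array([0.5278, 0.0185, 0.083 ]))]
cover_mid [([291.2, 173.4], 0.57, array([0.6332, 0.1705, 0.083 ]))]
```

View pics/w2.png

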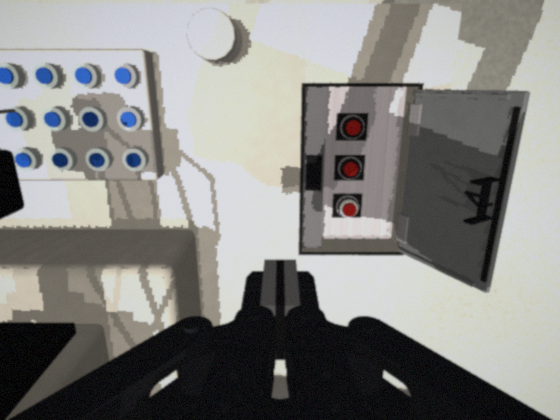

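View pics/s2.png

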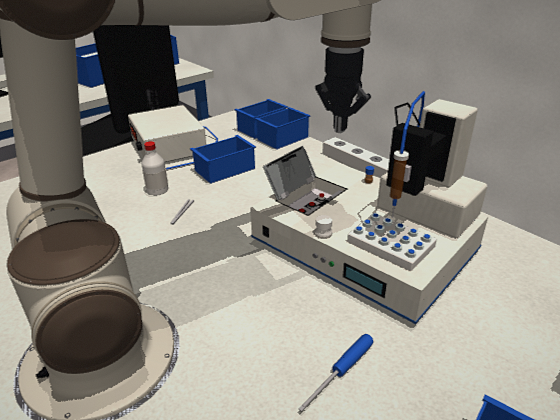

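The cover is open. The tripped button, with its white band, is the rear one at (348,208) in the wrist view, where the geometry predicts (348,210). The good ones are at (352,128) and (350,168). Next I check clearance to the vial and plan the press.

Run:
```python
from h import *
p=grab_frame('top');save(p,'t2');T=campose(p)
rel=lambda X:np.array([(X-HINGE)@xm,(X-HINGE)@ym])
for t,z in [('vial',.121),('paste_jar',.119)]:
    b=boxes_of(p,t);
    for q in b[:2]: X=atz(p,q['extent'][:2],T,z); print(t,q['confidence'],q['extent'],X.round(3),rel(X).round(3))
X=atz(p,(314.5,134.5),T,.142); print('vial cap',X,rel(X))
print('btn',M(.04,-.046,-.018))
for tilt in (0,.15): 
  Rg=Rt(tilt); tip=M(.04,-.046,.03); print(tilt,delta(tip-Rg[:,2]*.008,Rg))
```

```text
vial 0.35 [147.1, 266.1, 35.1, 23.9] [0.377 0.452 0.121] [-0.143  0.396]
paste_jar 0.59 [347.1, 221.8, 12.0, 15.2] [ 0.484 -0.101  0.119] [-0.113 -0.167]
paste_jar 0.55 [345.0, 166.5, 170.4, 157.2] [ 0.64  -0.102  0.119] [ 0.041 -0.188]
vial cap [ 0.72694456 -0.01642636  0.142     ] [ 0.13962673 -0.11588123]
btn [0.61870751 0.03919389 0.081     ]
0 (array([-39.4,  68.6, 156.4]), array([-0.0001, -0.0001,  0.0002]))
0.15 (array([-39.4,  67.4, 156.5]), array([-1.501e-01, -1.000e-04,  2.000e-04]))
```

View pics/t2.png

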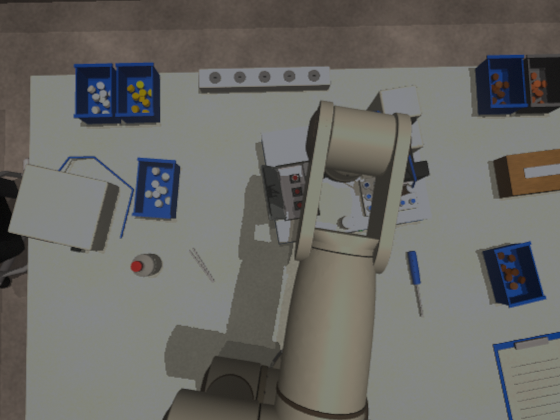

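Call:
jog_arm(commands=[0, -38, 67.5, 40, 0, 0, 0, 0, -38, 67.5, 40, 0, 0, 0, 0, -38, 67.5, 70, 0, 0, 0, 0, -38, 67.5, 100, 0, 0, 0, 0, -38, 67.5, 130, 0, 0, 0, 0, -38, 67.5, 150, 0, 0, 0, 0, -38, 67.5, 150, 0, 0, 0, 0, -38, 67.5, 150, 0, 0, 0, 0, -38, 67.5, 150, 0, 0, 0])

```text
time: 8.78
ee_pos: [0.6182, 0.0378, 0.1452]
orientation: [-0.068, 0.998, -0.0, 0.001]
ft_force: [-0.2, -0.3, 0.2]
gripper_width: 0.0002
```

Run:
```python
from h import *
s=sense();p=grab_frame('wrist');save(p,'w3');T=campose(p,s)
print(s['time'],s['ee_pos'],s['ft_force'])
for y in (-40,0,40): print(y,proj(p,M(y/1e3,-.046,.0-.016 if y==40 else -.023),T).round(1))
print('tip',proj(p,s['ee_pos']+np.array([0,0,-.008]),T))
for t in ['button_top','good1_top']:
    m=mark_of(p,t); print(t,[(a['uv'],a['confidence'],atz(p,a['uv'],T,.083).round(4)) for a in m[:3]])
```

```text
8.7833 [0.61819218 0.03778846 0.14523902] [-0.21028795 -0.2709529   0.17640652]
-40 [281.   85.7]
0 [280.9 161.1]
40 [280.9 232.3]
tip [278.07864556 278.78948516]
button_top [([278.8, 230.7], 0.97, array([0.6179, 0.0379, 0.083 ])), ([97.5, 167.4], 0.26, array([ 0.5947, -0.0645,  0.083 ]))]
good1_top [([284.6, 84.3], 0.91, array([0.5385, 0.03  , 0.083 ]))]
```

View pics/w3.png

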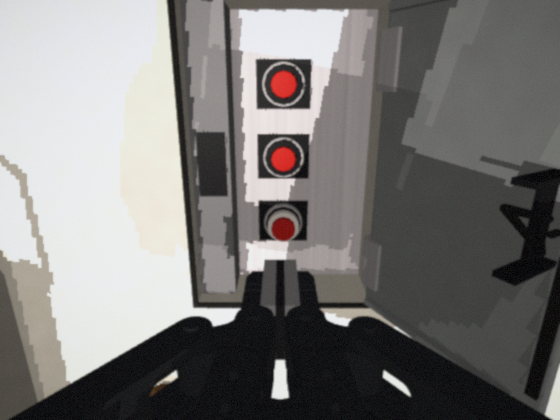

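The banded button shows at (282,229), directly below the fingertips to within 1 mm. I go down to just above it, then press slowly.

Call:
jog_arm(commands=[0, 0, 0, 35, 0, 0, 0, 0, 0, 0, 48, 0, 0, 0, 0, 0, 0, 51, 0, 0, 0, 0, 0, 0, 51, 0, 0, 0, 0, 0, 0, 51, 0, 0, 0])

```text
time: 9.35
ee_pos: [0.618, 0.0378, 0.0937]
orientation: [-0.069, 0.998, -0.0, 0.0]
ft_force: [0.8, 0.5, 0.3]
gripper_width: 0.0
```

Call:
jog_arm(commands=[0, 0, 0, 2, 0, 0, 0, 0, 0, 0, 4, 0, 0, 0, 0, 0, 0, 6, 0, 0, 0, 0, 0, 0, 8, 0, 0, 0, 0, 0, 0, 9, 0, 0, 0, 0, 0, 0, 9, 0, 0, 0])

```text
time: 9.85
ee_pos: [0.6178, 0.0379, 0.0839]
orientation: [-0.069, 0.998, -0.0, 0.0]
ft_force: [2.0, -0.7, 4.3]
gripper_width: 0.0002
```

Call:
jog_arm(commands=[0, 0, 0, 1, 0, 0, 0, 0, 0, 0, 1, 0, 0, 0, 0, 0, 0, 1, 0, 0, 0])

```text
time: 10.1
ee_pos: [0.6179, 0.0378, 0.0836]
orientation: [-0.069, 0.998, -0.0, 0.001]
ft_force: [-2.2, 0.5, 14.7]
gripper_width: 0.0
```

The button is home. It stopped hard at a tip height of 0.0757 (24 mm below the deck, as specified), with 15 N on the wrist. I rise, look again, and plan the swing.

Call:
jog_arm(commands=[0, 0, 0, -30, 0, 0, 0, 0, 0, 0, -70, 0, 0, 0, 0, 0, 0, -110, 0, 0, 0, 0, 0, 0, -150, 0, 0, 0, 0, 0, 0, -190, 0, 0, 0, 0, 0, 0, -200, 0, 0, 0, 0, 0, 0, -200, 0, 0, 0, 0, 0, 0, -200, 0, 0, 0])

```text
time: 10.77
ee_pos: [0.6175, 0.0379, 0.2823]
orientation: [-0.069, 0.998, -0.0, 0.0]
ft_force: [0.5, 0.1, -1.2]
gripper_width: 0.0002
```

Run:
```python
from h import *
s=sense();p=grab_frame('wrist');save(p,'w4')
print(s['time'],s['ee_pos'],s['ft_force'])
for t in ['button_top','good1_top']:
    m=mark_of(p,t); print(t,[(a['uv'],a['confidence']) for a in m[:3]])
print(delta(M(0,.082,.18+.008),Rt())); print(delta(M(0,.082,.060+.008),Rt()))
```

```text
10.7667 [0.61748321 0.03789828 0.28227729] [ 0.51673982  0.11481771 -1.23216593]
button_top [([280.0, 175.2], 0.74)]
good1_top [([284.2, 85.8], 0.85)]
(array([ 38.2, 129. ,  -6.1]), array([ 0.0004, -0.0026,  0.0002]))
(array([ 37.9, 129. , 113.9]), array([ 0.0004, -0.0026,  0.0002]))
```

View pics/w4.png

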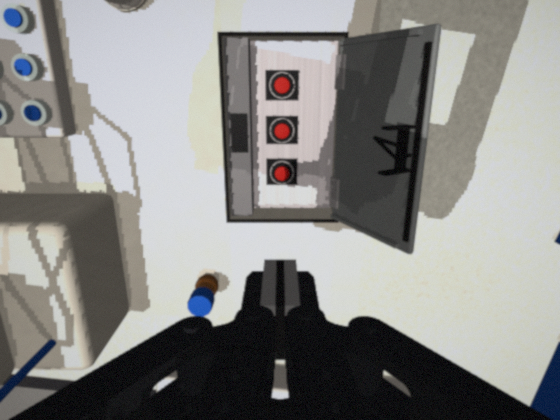

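All three buttons at (282,85), (282,130) and (282,173) now look alike with no white band, and the cover is still open. I move over behind it and down.

Call:
jog_arm(commands=[0, 38, 129, 0, 0, 0, 0, 0, 38, 129, 0, 0, 0, 0, 0, 38, 129, 0, 0, 0, 0, 0, 38, 129, 0, 0, 0, 0, 0, 38, 129, 0, 0, 0, 0, 0, 38, 129, 40, 0, 0, 0, 0, 38, 129, 80, 0, 0, 0, 0, 38, 129, 110, 0, 0, 0, 0, 38, 129, 112, 0, 0, 0, 0, 38, 129, 112, 0, 0, 0])

```text
time: 11.75
ee_pos: [0.5618, 0.1597, 0.1691]
orientation: [-0.068, 0.998, -0.0, -0.002]
ft_force: [0.1, 0.4, 1.0]
gripper_width: 0.0003
```

Run:
```python
from h import *
s=sense();p=grab_frame('side');save(p,'s5');T=campose(p)
p2=grab_frame('wrist');save(p2,'w5')
print(s['time'],s['ee_pos'],s['ft_force'])
cv2.imwrite('pics/s5c.png',cv2.resize(cv2.imread('pics/s5.png')[90:250,220:400],None,fx=4,fy=4,interpolation=cv2.INTER_CUBIC)[:600])
rh=lambda a:np.array([-np.cos(a),np.sin(a)]); nh=lambda a:np.array([np.sin(a),np.cos(a)])
for deg in [120,110,100,90,80,70,60,50,40,30,20,10,5,0]:
    a=np.radians(deg)
    if deg>=90: e=92*rh(a)+2.5*nh(a); y=e[0]+14.5; h=68*np.sin(a)+2
    else:
        rc=70+(90-deg)/90*17; c=rc*rh(a)+2.5*nh(a); y=c[0]+14.5; h=c[1]
    d,r=delta(M(0,y/1e3,h/1e3+.008),Rt(),s); print(deg,round(y,1),round(h,1),d,r)
```

```text
11.75 [0.56179581 0.15968575 0.16912809] [0.09820851 0.44952058 0.95625772]
120 62.7 60.9 [  0.1 -18.5   1.2] [-0.0003 -0.0037 -0.0004]
110 48.3 65.9 [  0.1 -32.8  -3.8] [-0.0003 -0.0037 -0.0004]
100 32.9 69.0 [  0.1 -48.2  -6.8] [-0.0003 -0.0037 -0.0004]
90 17.0 70.0 [  0.1 -64.1  -7.9] [-0.0003 -0.0037 -0.0004]
80 4.5 71.2 [  0.1 -76.7  -9.1] [-0.0003 -0.0037 -0.0004]
70 -8.4 70.2 [  0.1 -89.5  -8. ] [-0.0003 -0.0037 -0.0004]
60 -21.2 66.8 [   0.  -102.3   -4.6] [-0.0003 -0.0037 -0.0004]
50 -33.4 61.0 [   0.  -114.6    1.1] [-0.0003 -0.0037 -0.0004]
40 -44.8 53.0 [  -0.  -125.9    9.2] [-0.0003 -0.0037 -0.0004]
30 -54.7 42.8 [-1.000e-01 -1.358e+02  1.930e+01] [-0.0003 -0.0037 -0.0004]
20 -62.8 30.8 [-1.00e-01 -1.44e+02  3.14e+01] [-0.0003 -0.0037 -0.0004]
10 -68.9 17.2 [  -0.2 -150.    44.9] [-0.0003 -0.0037 -0.0004]
5 -71.0 10.0 [  -0.2 -152.1   52.2] [-0.0003 -0.0037 -0.0004]
0 -72.5 2.5 [  -0.2 -153.6   59.7] [-0.0003 -0.0037 -0.0004]
```

View pics/s5c.png

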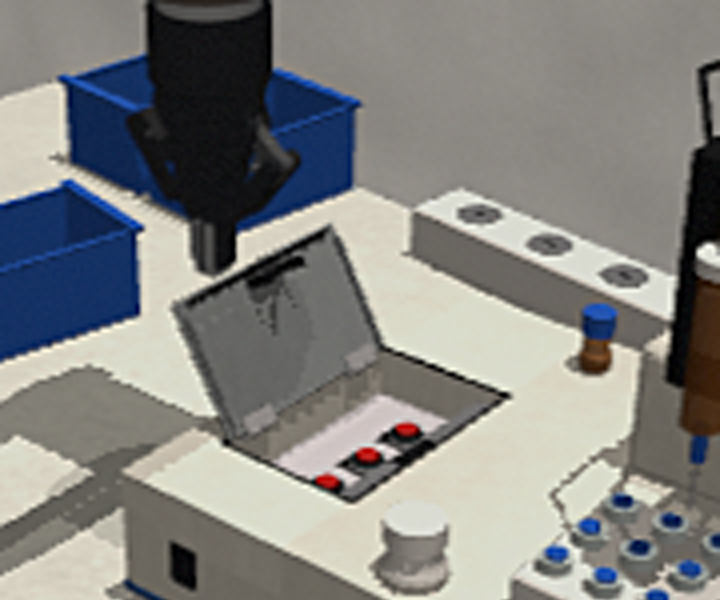

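View pics/w5.png

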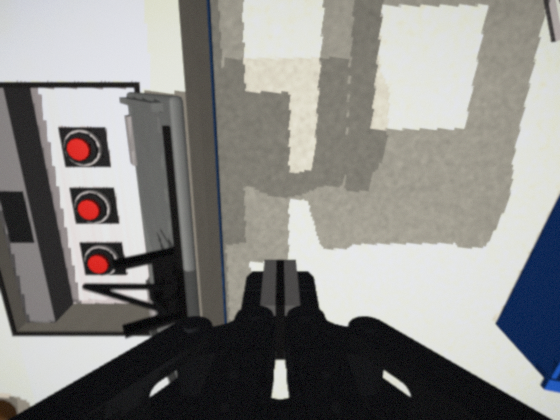

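Run:
```python
from h import *
s=sense();p=grab_frame('side');T=campose(p)
f=lambda X:((proj(p,X,T)-[220,90])*4).round()
print('tip',f(s['ee_pos']+np.array([0,0,-.008])))
for a in (2.1,2.0,1.9):
  for x in (-.075,0,.075): print(a,x,f(M(x,-.092*np.cos(a),.092*np.sin(a))))
```

```text
tip [214. 262.]
2.1 -0.075 [171. 302.]
2.1 0 [254. 258.]
2.1 0.075 [330. 218.]
2.0 -0.075 [181. 299.]
2.0 0 [264. 256.]
2.0 0.075 [340. 216.]
1.9 -0.075 [192. 298.]
1.9 0 [274. 255.]
1.9 0.075 [350. 215.]
```

Projections match the picture to a few pixels. The fingertip is behind the free edge, so I start the swing to vertical.

Call:
jog_arm(commands=[0, 0, -12, 1, 0, 0, 0, 0, 0, -18, 1, 0, 0, 0, 0, 0, -24, 0, 0, 0, 0, 0, 0, -30, -2, 0, 0, 0, 0, 0, -36, -4, 0, 0, 0, 0, 0, -42, -5, 0, 0, 0, 0, 0, -48, -6.5, 0, 0, 0, 0, 0, -54, -7, 0, 0, 0, 0, 0, -59, -7.5, 0, 0, 0, 0, 0, -64, -8, 0, 0, 0])

```text
time: 12.73
ee_pos: [0.571, 0.0965, 0.1784]
orientation: [-0.068, 0.998, -0.0, -0.0]
ft_force: [0.7, 2.6, 0.5]
gripper_width: 0.0001
```

Run:
```python
from h import *
s=sense();p=grab_frame('side');save(p,'s6');T=campose(p)
print(s['time'],s['ee_pos'],s['ft_force'],[(s['ee_pos']-HINGE)@q for q in (xm,ym,zm)])
cv2.imwrite('pics/s6c.png',cv2.resize(cv2.imread('pics/s6.png')[90:240,220:400],None,fx=4,fy=4,interpolation=cv2.INTER_CUBIC)[:600])
```

```text
12.7333 [0.57100712 0.09649115 0.17836061] [0.697978   2.59613555 0.5179514 ] [np.float64(0.0005717499258101258), np.float64(0.017274929133433387), np.float64(0.0793606145380534)]
```

View pics/s6c.png

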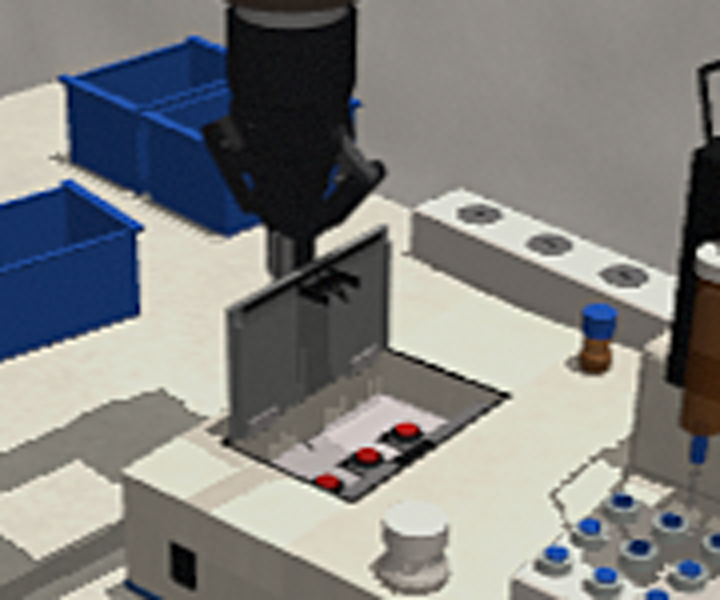

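The cover is now vertical at about 90°, with the finger behind it and 2.6 N on the wrist. I continue along the arc.

Call:
jog_arm(commands=[0, 0, -6, -1, 0, 0, 0, 0, 0, -12.5, -1, 0, 0, 0, 0, 0, -19, -0.5, 0, 0, 0, 0, 0, -25.5, 0, 0, 0, 0, 0, 0, -32, 1.5, 0, 0, 0, 0, 0, -38, 3, 0, 0, 0, 0, 0, -44.5, 6, 0, 0, 0, 0, 0, -50.5, 9, 0, 0, 0, 0, 0, -56, 13, 0, 0, 0, 0, 0, -62, 17, 0, 0, 0])

```text
time: 13.62
ee_pos: [0.5795, 0.0352, 0.161]
orientation: [-0.069, 0.998, -0.0, -0.0]
ft_force: [0.3, 2.9, 0.2]
gripper_width: 0.0003
```

Run:
```python
from h import *
s=sense();p=grab_frame('side');save(p,'s7');T=campose(p)
print(s['time'],s['ee_pos'],s['ft_force'],[(s['ee_pos']-HINGE)@q for q in (xm,ym,zm)])
cv2.imwrite('pics/s7c.png',cv2.resize(cv2.imread('pics/s7.png')[90:240,220:400],None,fx=4,fy=4,interpolation=cv2.INTER_CUBIC)[:600])
print(delta(M(0,-.0725,.0025+.008),Rt(),s))
```

```text
13.6167 [0.57951798 0.03515273 0.16104891] [0.2817092  2.91793883 0.24520564] [np.float64(0.0006257598593525134), np.float64(-0.044651102668128405), np.float64(0.06204891449216168)]
(array([  0.6, -27.8,  51.5]), array([-0.    , -0.    ,  0.0002]))
```

View pics/s7c.png

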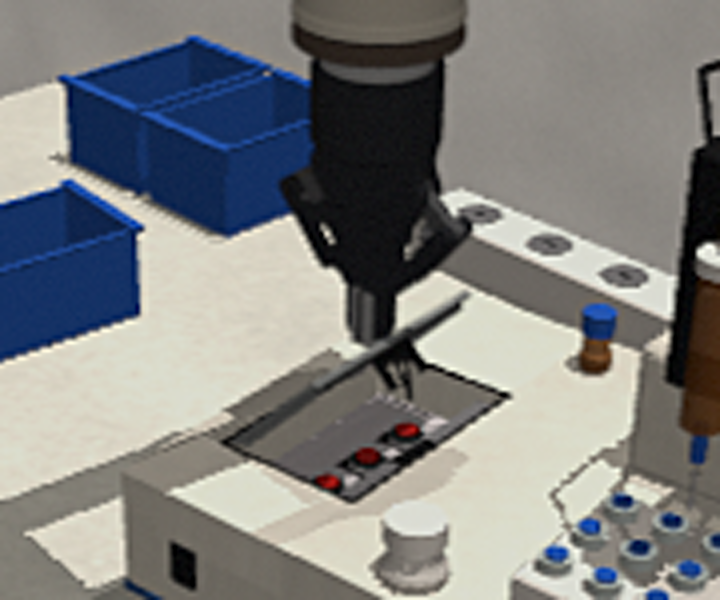

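The cover is at about 40° and the finger is on its outer face. I continue down to about 0°.

Call:
jog_arm(commands=[0, 0, -5, 4.5, 0, 0, 0, 0, 0, -10, 10, 0, 0, 0, 0, 0, -14, 16, 0, 0, 0, 0, 0, -18, 22, 0, 0, 0, 0, 0, -21.5, 29, 0, 0, 0, 0, 0, -24.5, 36, 0, 0, 0, 0, 0, -27, 43, 0, 0, 0, 0, 0, -29, 48, 0, 0, 0, 0, 0, -30, 51, 0, 0, 0, 0, 0, -30, 51, 0, 0, 0])

```text
time: 14.5
ee_pos: [0.5838, 0.0077, 0.1122]
orientation: [-0.069, 0.998, 0.001, 0.001]
ft_force: [-6.2, 14.8, 24.5]
gripper_width: -0.0002
```

Call:
jog_arm(commands=[0, 0, 0, 2, 0, 0, 0, 0, 0, 0, 4, 0, 0, 0, 0, 0, 0, 5, 0, 0, 0, 0, 0, 0, 5, 0, 0, 0])

```text
time: 14.83
ee_pos: [0.5842, 0.0072, 0.1091]
orientation: [-0.069, 0.998, 0.001, 0.002]
ft_force: [-0.3, -1.1, 1.2]
gripper_width: 0.0001
```

Call:
jog_arm(commands=[0, 0, 0, 1, 0, 0, 0, 0, 0, 0, 1, 0, 0, 0, 0, 0, 0, 1, 0, 0, 0])

```text
time: 15.08
ee_pos: [0.584, 0.006, 0.1049]
orientation: [-0.069, 0.998, -0.0, 0.001]
ft_force: [-1.3, 4.4, 11.3]
gripper_width: -0.0001
```

At the stop height again (0.1049, 11 N). I'll press a touch more, release, and look.

Call:
jog_arm(commands=[0, 0, 0, 0.5, 0, 0, 0, 0, 0, 0, 0.5, 0, 0, 0, 0, 0, 0, 0.5, 0, 0, 0])

```text
time: 15.33
ee_pos: [0.5841, 0.006, 0.1048]
orientation: [-0.069, 0.998, -0.0, 0.001]
ft_force: [-2.4, 4.6, 17.3]
gripper_width: -0.0003
```

Call:
jog_arm(commands=[0, 0, 0, -3, 0, 0, 0, 0, 0, 0, -8, 0, 0, 0, 0, 0, 0, -30, 0, 0, 0, 0, 0, 0, -70, 0, 0, 0, 0, 0, 0, -110, 0, 0, 0, 0, 0, -20, -150, 0, 0, 0, 0, 0, -30, -180, 0, 0, 0, 0, 0, -30, -180, 0, 0, 0, 0, 0, -30, -180, 0, 0, 0, 0, 0, -30, -180, 0, 0, 0])

```text
time: 16.17
ee_pos: [0.5875, -0.024, 0.2831]
orientation: [-0.068, 0.998, -0.0, -0.001]
ft_force: [0.6, -0.6, -0.5]
gripper_width: 0.0001
```

Run:
```python
from h import *
s=sense();p=grab_frame('side');save(p,'s8');p=grab_frame('wrist');save(p,'w8')
print(s['time'],s['ee_pos'],s['ft_force'])
T=campose(p,s);m=mark_of(p,'cover_press');print([(a['uv'],a['confidence'],atz(p,a['uv'],T,.1015)) for a in m[:2]])
cv2.imwrite('pics/s8c.png',cv2.resize(cv2.imread('pics/s8.png')[90:240,220:400],None,fx=4,fy=4,interpolation=cv2.INTER_CUBIC)[:600])
```

```text
16.1667 [ 0.5874747  -0.02396141  0.2830932 ] [ 0.57648352 -0.58715862 -0.46172536]
[([357.2, 195.5], 0.92, array([0.59195046, 0.04715079, 0.1015    ]))]
```

View pics/s8c.png

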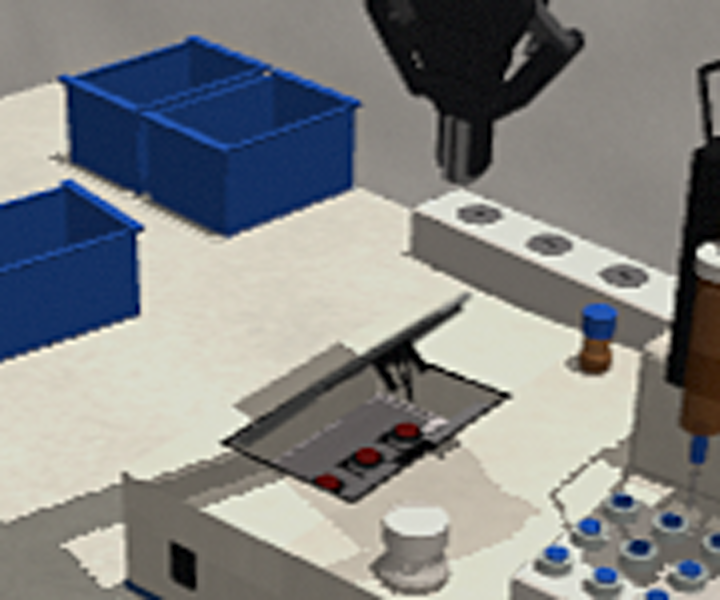

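View pics/w8.png

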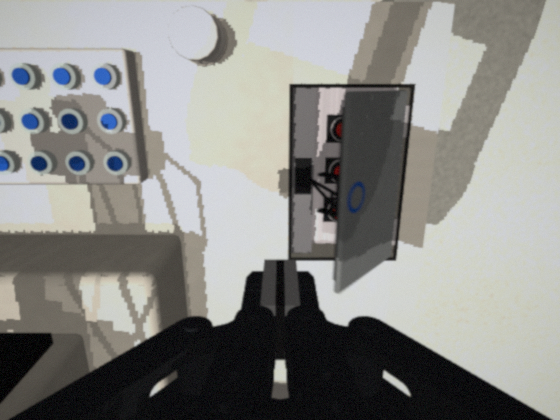

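The cover has come back open: the wrist view shows it at about 40–50° and rising, with the ring at (357,196). The force record fits the first push (24 N, then a drop to 1 N at the latched height) having already latched it, so the second press to the stop unlatched it again. The button is still home. I'll repeat the swing with a single continuous press at the end, and first let the cover open fully while I move over it.

Run:
```python
from h import *
s=sense()
print(s['time'],delta(M(0,.082,.18+.008),Rt()),delta(M(0,.082,.061+.008),Rt()))
```

```text
16.3167 (array([  0.3, 185.8,  -4.3]), array([ 0.0005, -0.0021,  0.0005])) (array([  0. , 185.8, 114.7]), array([ 0.0005, -0.0021,  0.0005]))
```

Call:
jog_arm(commands=[0, 0, 40, -10, 0, 0, 0, 0, 0, 80, -10, 0, 0, 0, 0, 0, 120, -10, 0, 0, 0, 0, 0, 150, -10, 0, 0, 0, 0, 0, 180, -10, 0, 0, 0, 0, 0, 186, -10, 0, 0, 0, 0, 0, 186, -10, 0, 0, 0, 0, 0, 186, -10, 0, 0, 0, 0, 0, 186, -10, 0, 0, 0, 0, 0, 186, -10, 0, 0, 0])

```text
time: 17.15
ee_pos: [0.5624, 0.1594, 0.2937]
orientation: [-0.068, 0.998, -0.0, -0.0]
ft_force: [0.2, 0.1, -0.0]
gripper_width: -0.0001
```

Call:
jog_arm(commands=[0, 0, 0, 0, 0, 0, 0, 0, 0, 0, 0, 0, 0, 0, 0, 0, 0, 0, 0, 0, 0, 0, 0, 0, 0, 0, 0, 0, 0, 0, 0, 0, 0, 0, 0, 0, 0, 0, 0, 0, 0, 0, 0, 0, 0, 0, 0, 0, 0, 0, 0, 0, 0, 0, 0, 0])

```text
time: 17.82
ee_pos: [0.5622, 0.1605, 0.2939]
orientation: [-0.069, 0.998, -0.0, -0.0]
ft_force: [-0.5, -0.4, -0.2]
gripper_width: -0.0002
```

Run:
```python
from h import *
s=sense();p=grab_frame('side');save(p,'s9')
print(s['time'],s['ee_pos'],s['ft_force'],delta(M(0,.082,.061+.008),Rt()))
cv2.imwrite('pics/s9c.png',cv2.resize(cv2.imread('pics/s9.png')[90:240,220:400],None,fx=4,fy=4,interpolation=cv2.INTER_CUBIC)[:600])
```

```text
17.8167 [0.56220356 0.16053425 0.2939316 ] [-0.52606034 -0.40208933 -0.19376023] (array([6.00e-01, 1.00e-01, 1.26e+02]), array([-0.0001, -0.    ,  0.0002]))
```

View pics/s9c.png

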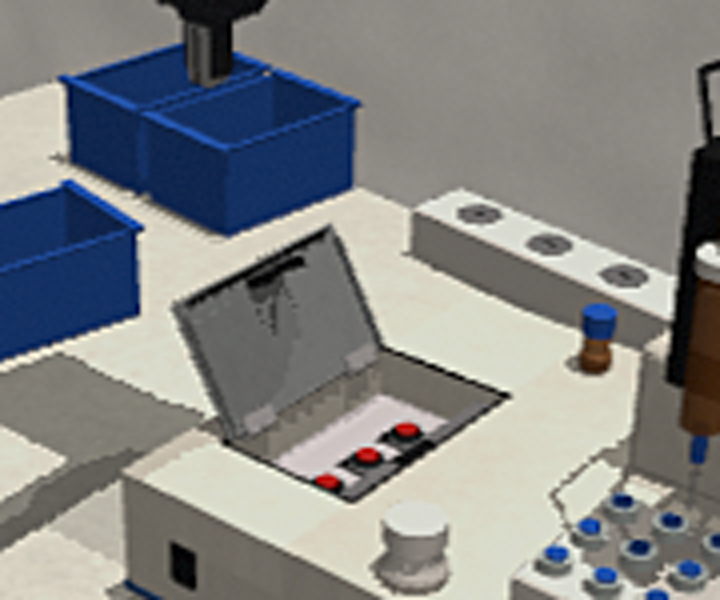

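The cover is fully open again and all buttons are still in. I descend behind it and repeat the swing, with a slower finish.

Call:
jog_arm(commands=[0, 0, 0, 40, 0, 0, 0, 0, 0, 0, 80, 0, 0, 0, 0, 0, 0, 115, 0, 0, 0, 0, 0, -4, 125, 0, 0, 0, 0, 0, -10, 125, 0, 0, 0, 0, 0, -14, 125, 0, 0, 0, 0, 0, -18, 125, 0, 0, 0, 0, 0, -24, 124, 0, 0, 0, 0, 0, -30, 122, 0, 0, 0, 0, 0, -36, 120, 0, 0, 0])

```text
time: 18.7
ee_pos: [0.5676, 0.1243, 0.1754]
orientation: [-0.069, 0.998, 0.0, 0.001]
ft_force: [-0.1, 3.4, 2.0]
gripper_width: 0.0
```

Call:
jog_arm(commands=[0, 0, -6, -1, 0, 0, 0, 0, 0, -12, -2.5, 0, 0, 0, 0, 0, -18, -3, 0, 0, 0, 0, 0, -23, -3.5, 0, 0, 0, 0, 0, -28, -4, 0, 0, 0, 0, 0, -34, -5, 0, 0, 0, 0, 0, -40.5, -5, 0, 0, 0, 0, 0, -47, -4.5, 0, 0, 0, 0, 0, -53.5, -4, 0, 0, 0, 0, 0, -60, -2.5, 0, 0, 0])

```text
time: 19.53
ee_pos: [0.5754, 0.0648, 0.1764]
orientation: [-0.069, 0.998, -0.0, -0.0]
ft_force: [0.2, 2.3, -1.1]
gripper_width: 0.0003
```

Run:
```python
from h import *
s=sense()
print(s['time'],s['ee_pos'],s['ft_force'],[round(1e3*(s['ee_pos']-HINGE)@q,1) for q in (xm,ym,zm)])
rh=lambda a:np.array([-np.cos(a),np.sin(a)]); nh=lambda a:np.array([np.sin(a),np.cos(a)])
for deg in [70,60,55,50,45,40,35,30,25,20,15,12,9,6,3,0]:
    a=np.radians(deg)
    rc=70+(90-deg)/90*13; c=rc*rh(a)+2.5*nh(a); y=c[0]+14.5; h=c[1]
    d,r=delta(M(0,y/1e3,h/1e3+.008),Rt(),s); print(deg,round(y,1),round(h,1),d)
```

```text
19.5333 [0.57541985 0.06476462 0.17638919] [ 0.22867561  2.29206309 -1.07086735] [np.float64(0.6), np.float64(-14.8), np.float64(77.4)]
70 -8.1 69.3 [0.6 6.7 0. ]
60 -20.5 65.6 [ 0.6 -5.7  3.8]
55 -26.5 62.9 [  0.6 -11.7   6.5]
50 -32.3 59.7 [  0.6 -17.5   9.7]
45 -37.8 55.9 [  0.6 -23.1  13.5]
40 -43.0 51.6 [  0.6 -28.3  17.8]
35 -47.9 46.8 [  0.6 -33.2  22.6]
30 -52.4 41.5 [  0.6 -37.6  27.9]
25 -56.4 35.8 [  0.6 -41.6  33.6]
20 -59.9 29.7 [  0.6 -45.2  39.6]
15 -62.9 23.3 [  0.6 -48.2  46.1]
12 -64.5 19.3 [  0.6 -49.7  50. ]
9 -65.8 15.2 [  0.6 -51.   54.1]
6 -66.9 11.1 [  0.6 -52.2  58.3]
3 -67.8 6.8 [  0.6 -53.1  62.6]
0 -68.5 2.5 [  0.6 -53.7  66.9]
```

Call:
jog_arm(commands=[0, 0, -6, 4, 0, 0, 0, 0, 0, -12, 6.5, 0, 0, 0, 0, 0, -17.5, 9.5, 0, 0, 0, 0, 0, -23, 13.5, 0, 0, 0, 0, 0, -28, 18, 0, 0, 0, 0, 0, -33, 22.5, 0, 0, 0, 0, 0, -37.5, 28, 0, 0, 0, 0, 0, -41.5, 33.5, 0, 0, 0, 0, 0, -45, 39, 0, 0, 0, 0, 0, -46, 41, 0, 0, 0])

```text
time: 20.37
ee_pos: [0.5815, 0.0193, 0.1344]
orientation: [-0.068, 0.998, -0.0, -0.0]
ft_force: [0.5, 1.7, 0.8]
gripper_width: -0.0002
```

Call:
jog_arm(commands=[0, 0, -2, 4, 0, 0, 0, 0, 0, -4, 8, 0, 0, 0, 0, 0, -5, 11, 0, 0, 0, 0, 0, -6, 14, 0, 0, 0, 0, 0, -6.5, 16, 0, 0, 0])

```text
time: 20.78
ee_pos: [0.5826, 0.0134, 0.1192]
orientation: [-0.069, 0.998, 0.0, 0.0]
ft_force: [-0.6, 4.1, 2.9]
gripper_width: 0.0003
```

Call:
jog_arm(commands=[0, 0, -0.5, 2, 0, 0, 0, 0, 0, -1, 4, 0, 0, 0, 0, 0, -1, 5, 0, 0, 0])

```text
time: 21.03
ee_pos: [0.5827, 0.0124, 0.1143]
orientation: [-0.069, 0.998, -0.0, 0.0]
ft_force: [0.1, 2.4, 3.0]
gripper_width: 0.0002
```

Call:
jog_arm(commands=[0, 0, -0.5, 1, 0, 0, 0, 0, 0, -1, 2, 0, 0, 0, 0, 0, -1, 2, 0, 0, 0])

```text
time: 21.28
ee_pos: [0.5828, 0.0112, 0.1123]
orientation: [-0.069, 0.998, -0.0, -0.0]
ft_force: [0.8, 0.9, 0.5]
gripper_width: 0.0
```

Call:
jog_arm(commands=[0, 0, -0.5, 1, 0, 0, 0, 0, 0, -1, 2, 0, 0, 0, 0, 0, -1, 2, 0, 0, 0])

```text
time: 21.53
ee_pos: [0.583, 0.0103, 0.1103]
orientation: [-0.069, 0.998, -0.0, -0.0]
ft_force: [-0.0, 0.7, 2.6]
gripper_width: 0.0002
```

Call:
jog_arm(commands=[0, 0, 0, 1, 0, 0, 0, 0, 0, 0, 2, 0, 0, 0, 0, 0, 0, 2, 0, 0, 0])

```text
time: 21.78
ee_pos: [0.5829, 0.0102, 0.1081]
orientation: [-0.069, 0.998, -0.0, -0.0]
ft_force: [1.6, -0.0, 0.0]
gripper_width: 0.0004
```

Call:
jog_arm(commands=[0, 0, 0, 1, 0, 0, 0, 0, 0, 0, 2, 0, 0, 0, 0, 0, 0, 3, 0, 0, 0, 0, 0, 0, 3.5, 0, 0, 0, 0, 0, 0, 3.5, 0, 0, 0])

```text
time: 22.2
ee_pos: [0.583, 0.0103, 0.1053]
orientation: [-0.069, 0.998, -0.0, 0.0]
ft_force: [-1.7, 0.2, 6.4]
gripper_width: -0.0002
```

Call:
jog_arm(commands=[0, 0, 0, 0.5, 0, 0, 0, 0, 0, 0, 1, 0, 0, 0, 0, 0, 0, 1, 0, 0, 0])

```text
time: 22.45
ee_pos: [0.5831, 0.0103, 0.1051]
orientation: [-0.069, 0.998, -0.0, 0.0]
ft_force: [-4.9, 0.8, 15.9]
gripper_width: 0.0001
```

At the stop after one smooth press. I release straight up, gently at first, then clear.

Call:
jog_arm(commands=[0, 0, 0, -3, 0, 0, 0, 0, 0, 0, -7, 0, 0, 0, 0, 0, 0, -12, 0, 0, 0, 0, 0, 0, -40, 0, 0, 0, 0, 0, 0, -80, 0, 0, 0, 0, 0, 0, -120, 0, 0, 0, 0, 0, -20, -160, 0, 0, 0, 0, 0, -30, -180, 0, 0, 0, 0, 0, -30, -180, 0, 0, 0, 0, 0, -30, -180, 0, 0, 0])

```text
time: 23.28
ee_pos: [0.5874, -0.0198, 0.2852]
orientation: [-0.068, 0.998, -0.0, 0.001]
ft_force: [0.6, 0.2, -0.4]
gripper_width: -0.0005
```

Run:
```python
from h import *
s=sense();p=grab_frame('side');save(p,'s10');p=grab_frame('wrist');save(p,'w10')
print(s['time'],s['ee_pos'],s['ft_force'])
T=campose(p,s);m=mark_of(p,'cover_press');print([(a['uv'],a['confidence'],atz(p,a['uv'],T,.1015)) for a in m[:2]])
cv2.imwrite('pics/s10c.png',cv2.resize(cv2.imread('pics/s10.png')[90:240,220:400],None,fx=4,fy=4,interpolation=cv2.INTER_CUBIC)[:600])
```

```text
23.2833 [ 0.58736041 -0.01984004  0.28523949] [ 0.55535639  0.20982902 -0.35880641]
[]
```

View pics/s10c.png

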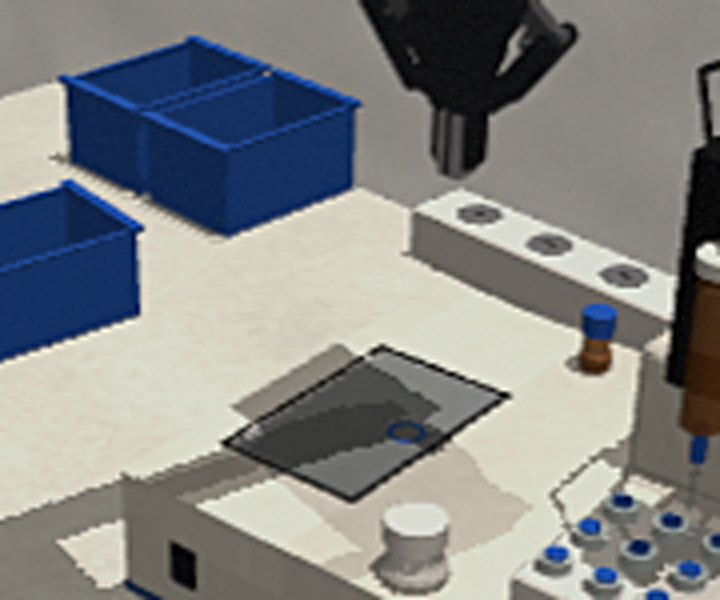

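View pics/w10.png

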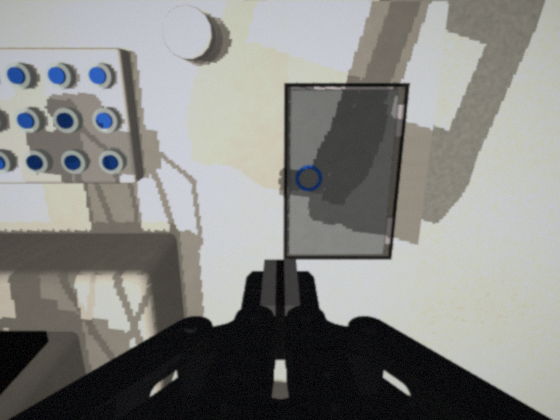

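The cover is shut: the ring is at (308,178) in the wrist view and the plate lies flush. The jar and vial are where they stood. I wait briefly to confirm it stays latched.

Call:
jog_arm(commands=[0, 0, 0, 0, 0, 0, 0, 0, 0, 0, 0, 0, 0, 0, 0, 0, 0, 0, 0, 0, 0, 0, 0, 0, 0, 0, 0, 0, 0, 0, 0, 0, 0, 0, 0, 0, 0, 0, 0, 0, 0, 0])

```text
time: 23.93
ee_pos: [0.587, -0.0192, 0.2839]
orientation: [-0.069, 0.998, -0.0, -0.0]
ft_force: [0.2, -0.3, 0.1]
gripper_width: 0.0001
```

Run:
```python
from h import *
s=sense();p=grab_frame('wrist');print(s['time'],s['ft_force'],np.linalg.norm(s['dq']))
T=campose(p,s);print(proj(p,MARK,T))
a=cv2.imread('pics/w10.png')[60:270,270:420].astype(int);b=p['pixels'][60:270,270:420,::-1].astype(int);print(np.abs(a-b).mean(),(np.abs(a-b).max(2)>40).sum())
d=cv2.imread('pics/side0.png').astype(int);q=grab_frame('side')['pixels'][...,::-1].astype(int)
for n,(x0,x1,y0,y1) in dict(jar=(310,336,212,240),vial=(360,378,163,186),solv=(138,170,140,198),bin=(190,258,135,182),driver=(295,376,330,412),tweez=(168,198,195,226)).items(): print(n,(np.abs(d-q)[y0:y1,x0:x1].max(2)>50).mean().round(3))
```

```text
23.9333 [ 0.22891181 -0.28664249  0.07492349] 0.0022817211150215374
[307.22042749 179.13617402]
2.6013439153439153 19
jar 0.0
vial 0.0
solv 0.0
bin 0.0
driver 0.0
tweez 0.0
```

The cover stays shut, with the mark where the latched pose predicts it. The bystanders look unchanged, so I hand in.

```bash
python3 -c "
from station import hand_in; print(hand_in())"
```

```text
the job is handed in; nothing more can be done
None
```

The job is handed in at about 24 s of the 58 s, with the cover latched shut and the tripped button pressed home. The hand-in gives no verdict.

- **Opening:** I pressed the cover to its stop at the mark, moved off, and it popped fully open.
- **Button:** The tripped breaker was the rear one. It went home to the stop 24 mm below the deck, with about 15 N on the wrist, and its white band no longer showed afterwards.
- **First closing failed:** I swung the cover shut, but the press came out as a double one and the cover popped open again. There was a brief unexplained force of about 25 N during that press, which did not appear the second time. The button stayed in.
- **Second closing held:** I swung it over again and gave one slow press to the stop, about 16 N on the wrist.

**Last checks:**
- About 1 s after release the cover was still shut, with the press mark within 2 pixels of the latched prediction and the wrist force near zero.
- The jar, vial, solvent, bin, driver and tweezers showed no change from the first side picture.
- I could not see the button under the closed cover. I last saw it pressed in just before the second closing.

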